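# Air the cleaning bath: ear defenders onto the rail, hold the sprung lid at its mark

## Task

The empty cleaning bath has to air. Take the ear defenders off its lid and hang them by the headband over the bench rail, one cup on each side of the bar, setting them down gently; then lift the sprung lid until its yellow pointer lines up with the red clip on the stay, and finish while still holding it there with the gripper so that I can lock the stay. Leave the clip where it is set, and the tin, the hammer and the copper bowl where they are.

Things in the scene. Friction and masses are not known exactly. Their poses are not given: they have to be found in the camera images.
- bath: Fixed grey bench-top cleaning bath, 280 mm wide (its y), 200 mm deep (its x), 130 mm high, 142 mm with the closed lid; origin: centre of its underside; its front with the controls looks to its -x, the hinge of its lid is at its +x edge. It stands turned by some yaw.
- lid_hinge (a point): Middle of the hinge axis of the lid, at (98, 0, 136) mm in the bath's frame; the axis runs along the bath's y.
- lid (a joint): Opening angle of the lid in rad, 0 closed and flat, at most 1.1; the front edge goes up. The lid is a steel plate 280 mm wide reaching 206 mm forward of the hinge, top face 6 mm above the hinge axis. Two coil springs on the hinge pull it shut the harder the more it opens, together with its weight about 6 N at the handle, square to the lid, when closed and 8 N at 0.7 rad; it falls shut when let go.
- lid_handle (a point): Middle of the lid's round black bar handle: 12 mm in diameter, 110 mm long along the bath's y, on a post at each end; 180 mm forward of the hinge axis and 36 mm above it with the lid closed (30 mm above the lid's top face, 26 mm in from its front edge); it moves with the lid on an arc about the hinge axis. The bar is free to turn between the fingers.
- lid_pointer (a point): Tip of the lid's yellow pointer (5 mm wide), a straight arm on the lid's left (+y) side that points radially away from the hinge axis, 131 mm from it; it is level with the hinge axis when the lid is closed and turns with the lid.
- clip_mark (a point): Middle of the red index clip (20 x 14 x 18 mm) clamped on the outer edge of the aluminium stay quadrant at the bath's left (+y) side, 106 mm from the hinge axis. The quadrant and clip stand up to 80 mm above the closed lid, in the way of things carried low over that side, 149 to 152 mm to the left of the bath's middle. The pointer passes along the clip's inner side.
- clip (a joint): Angle about the hinge axis, in rad, at which the clip is set, counted as the lid's opening angle: pointer and clip are in line when joint lid equals joint clip. Between 0.40 and 0.72; it differs from start to start.
- earmuffs: Loose ear defenders, about 220 g: two orange cups (86 mm tall, 62 mm wide along their x) at their -y and +y, joined by a stiff black headband arch over the top, 164 mm wide over the band; at the start they stand upright on their cups on the lid, behind the handle. Origin: centre between the undersides of the cups; z up along the arch, y from cup to cup. 62 mm clear between the cups' cushions.
- earmuffs_band (a point): Top middle of the headband: a flat rubber pad, 34 mm wide along x, 36 mm long along y, 14 mm thick downward; 157 mm above the earmuffs' origin. Under the pad the arch is open.
- rail: Fixed steel bench rail: round bar 14 mm in diameter, 260 mm long, level along its own y, its axis 165 mm above the bench, on a post at each end; origin: on the bench under the middle of the bar.
- rail_mid (a point): Middle of the rail's bar, on its axis.
- tin: Bystander: round brass tin, 76 mm across, 46 mm high, loose on the bench; origin: centre of its underside.
- hammer: Bystander: hammer 260 mm long with wooden handle lying on the bench; origin: middle of its length, on the bench.
- bowl: Bystander: copper bowl, 110 mm across, 50 mm high, loose on the bench; origin: centre of its underside.
Not all that is in view belongs to the job. What is meant by the earmuffs is not blue or green, and is the larger of those in its own colour.

How it is judged:
On the way:
1. the ear defenders hang by the headband over the rail, let go and still, the lid still closed (z of earmuffs_band in the frame of rail between 0.176 and 0.2 m and x of earmuffs_band in the frame of rail between -0.03 and 0.03 m and y of earmuffs_band in the frame of rail between -0.115 and 0.115 m and angle between earmuffs's own z axis and vertical below 0.3 rad and angle between the x axis of earmuffs and the y axis of rail, either way round below 0.45 rad and contact force between earmuffs and rail above 0.8 N and contact force between earmuffs and the arm below 0.05 N and contact force between earmuffs and the fingers below 0.05 N and contact force between earmuffs and bath below 0.05 N and contact force between earmuffs and table below 0.05 N and linear speed of earmuffs below 0.05 m/s and value of joint lid below 0.08 rad), for 0.3 s.
At the end, for the whole second after the job is handed in: Gripper holds the lid still, pointer in line with the red clip within 0.075 rad, finger force over 1.5 N, no loose thing on it. Ear defenders at rest over the bar, upright within 0.3 rad, band top 176-200 mm up, within 30 mm of the bar and 115 mm of its middle, square within 0.45 rad (z of earmuffs_band in the frame of rail between 0.176 and 0.2 m and x of earmuffs_band in the frame of rail between -0.03 and 0.03 m and y of earmuffs_band in the frame of rail between -0.115 and 0.115 m and angle between earmuffs's own z axis and vertical below 0.3 rad and angle between the x axis of earmuffs and the y axis of rail, either way round below 0.45 rad and contact force between earmuffs and rail above 0.8 N and contact force between earmuffs and the arm below 0.05 N and contact force between earmuffs and the fingers below 0.05 N and contact force between earmuffs and bath below 0.05 N and contact force between earmuffs and table below 0.05 N and linear speed of earmuffs below 0.05 m/s and angle between the x axis of lid_pointer and the x axis of clip_mark, either way round below 0.075 rad and velocity of joint lid between -0.06 and 0.06 rad/s and contact force between lid and the fingers above 1.5 N and contact force between lid and earmuffs below 0.05 N and contact force between lid and tin below 0.05 N and contact force between lid and hammer below 0.05 N and contact force between lid and bowl below 0.05 N); the arm keeps its last pose, push and grip.
It fails at once if a bystander (tin, hammer or bowl) is moved by more than 25 mm (distance of any of tin, hammer, bowl from where it was at the start of the episode above 0.025 m).
It fails at once if the red clip is pushed off its setting by more than 5 mm (distance of clip_mark from where it was at the start of the episode above 0.005 m).
It fails at once if the ear defenders are pressed or knocked hard on the rail (more than 60 N) (contact force between earmuffs and rail above 60 N).
It fails at once if the ear defenders are dropped (falling free from more than about 2 cm) (contact force between earmuffs and anything else below 0.02 N and linear speed of earmuffs above 0.65 m/s).
It fails at once if the ear defenders fall onto the bench (contact force between earmuffs and table above 0.5 N).
It also fails if it takes over 58 s, if anything falls off the work surface, if the arm or the gripper's body presses on something with over 40 N, if the wrist force passes 120 N, or if a joint passes its speed limit or range.

## Robot

A 6-joint arm with a two-finger parallel gripper is mounted at the origin on the work surface. World frame = base frame: x ahead of the robot, y to its left, z up, the work surface at z = 0. Lengths are in m, angles in rad, forces in N, time in s.
With the tool pointing down it reaches from about 0.25 to 0.725 m from the base axis. Payload 4 kg.
Tool frame: the origin (TCP) lies midway between the tips of the shut fingers; the grasp point (between the pads) lies 19 mm behind it (bot.grip_point_offset is the distance from the TCP to the grasp point, in m); z points along the fingers, y is the line along which they close (so a half turn about z gives the same grasp; the last joint's range is limited). The gripper opens to 85 mm and grips with 20 to 120 N. Pads are 22 mm wide; open, the fingers measure 114 mm over their backs; the gripper's body (76 mm by 85 mm) begins 54 mm behind the grasp point. The pads swing forward as they close: fully open they stand 13 mm farther back than shut.
Start: joints at [1.135, 0.241, 0.005, 1.335, 0, 1.571], TCP at [0.211, 0.453, 0.231] pointing down, gripper open.
Joint ranges: [-2.72, 2.72], [-1.05, 1.87], [-1.09, 1.28], [-1.99, 2.15], [-1.42, 1.44], [-3.14, 3.14]. Speed limits (rad/s): [2.79, 2.79, 3.14, 3.14, 3.14, 3.14].

## Interface

Orientations are given as a unit quaternion [x, y, z, w].
In Python, from workcell import bot gives the robot as it stands.
- The arm moves only by the tool step_arm, never from a script. Its argument "targets" is text: rows parted by semicolons, each of 7 numbers parted by spaces: the opening, from -1 (shut) to 1 (fully open), so that 0 is half open, then the shift along the world's x, y, z normalised to -1 to 1, where 1 is 0.5 m, then the turn, a rotation vector about the world's x, y, z normalised to -1 to 1, where 1 is pi/4 rad. In form: gripper x y z wx wy wz; .... A call has 1 to 10 rows; each row is the pose to reach, as a shift and turn from the pose commanded when the call began; what a row does not reach only later rows make up. A row lasts 1/12 s, in which the tool goes at most 41.7 mm and 7.16 degrees, less where a joint would pass 70% of its speed; a pose out of reach is approached as far as the arm can. A call with a number of a shift or a turn outside -1 to 1 is refused whole. A call with a gripper value outside its range is refused whole. The fingers move at their own pace and stop on an object; the grip force is fixed at half the most. Time passes only in rows, so rows that repeat a pose let the fingers close. It gives the time, the measured TCP pose, the force, the opening and the grip force at its end, in the units of the state.
- bot.get_obs(): the state, without advancing time (a new reading comes with each control period).
- bot.camera(name): name is "side" or "top" or "wrist"; returns the picture (400x640x3 uint8, red, green, blue); there is no depth.
- bot.camera_info(name): a dict with "vertical_fov" (degrees; the focal length in pixels is half the picture's height over the tangent of half this angle, whatever the lens; pixels are square), "cx", "cy" (the principal point, pixels), "pose" (4x4, takes a point from camera to world coordinates). Camera axes: x right, y up, looking along -z (the intrinsics and any distortion apply to the point x, -y, -z); pixel columns grow to the right and rows downward; lengths in m; the calibration is good to about 2 mm. A picture is of the moment at which its call begins: read the wrist's pose just before it. camera_info takes no time and is no camera call; for the wrist camera it gives the pose at the moment of the call.
- bot.job_done(): hands the job in; it is judged then, once.
The state is a dict: "clock": time; "joint_pos": joint angles; "joint_vel": joint speeds; "tau": joint torques, N m; "eef_pos": TCP position; "tool_rot": TCP orientation; "ft_force": force on the tool from outside, world axes, zero at the start; "ft_torque": the same for the moment, N m; "grip_width": finger opening in m; "grasp_force": force on a finger pad.
Only numpy, scipy, OpenCV 4.12 (cv2) and the standard library are available. Lean on these libraries where they do the work, as an engineer would, in place of code of your own. Each camera call takes 0.05 s, during which the arm holds its last target. There are 200 camera calls.

## Working session

There is one attempt and no reset: what is moved stays moved. The work goes in short steps, Python scripts to look and compute and a tool call to move; the robot and the scene stay as the last step left them, time stands still between calls to the robot, and variables do not carry over. Pictures are saved under pics/ and viewed, at most 10 in all, crops included, and the job is handed in when it is done.

Besides the shell and the picture viewer there is one more tool, called after "Emit:" as name(argument=value, ...), one argument or row to a line, values as JSON. step_arm: Moves the arm, as the interface text tells. Scaled input: -1 to 1 covers 0.5 m each way for a shift and pi/4 rad each way for a turn. Its arguments: {"type":"object","properties":{"targets":{"type":"string"}},"required":["targets"]}

```bash
mkdir -p pics; ls; python3 - <<'E'
from workcell import bot
import cv2,numpy as np
for n in("side","top"):
    im=bot.camera(n);cv2.imwrite(f"pics/{n}0.png",im[:,:,::-1])
    i=bot.camera_info(n);print(n,i)
o=bot.get_obs();print({k:np.round(v,3) for k,v in o.items()})
E
```

```text
pics
side {'vertical_fov': 44.62762026857474, 'cx': 311.3853689619933, 'cy': 191.8034178887119, 'pose': array([[ 0.66869951,  0.56402455, -0.48447629, -0.11047997],
       [-0.74352168,  0.50369286, -0.43985113, -0.57169   ],
       [-0.00405959,  0.65434686,  0.75618365,  1.25163135],
       [ 0.        ,  0.        ,  0.        ,  1.        ]])}
top {'vertical_fov': 50.01728787315083, 'cx': 315.11046176422366, 'cy': 205.35962535341693, 'pose': array([[ 2.12684785e-02,  9.96458635e-01, -8.13501165e-02,
         4.81752423e-01],
       [-9.99770771e-01,  2.13981814e-02,  7.22794714e-04,
         5.34741048e-02],
       [ 2.46097958e-03,  8.13160960e-02,  9.96685325e-01,
         1.38834776e+00],
       [ 0.00000000e+00,  0.00000000e+00,  0.00000000e+00,
         1.00000000e+00]])}
{'clock': np.float64(0.1), 'joint_pos': array([ 1.135,  0.241,  0.004,  1.335, -0.   ,  1.571]), 'joint_vel': array([ 0.   , -0.001,  0.001,  0.001, -0.001, -0.001]), 'tau': array([ 1.0000e-03, -3.7314e+01,  2.5301e+01,  1.1000e-02, -0.0000e+00,
        0.0000e+00]), 'eef_pos': array([0.211, 0.453, 0.231]), 'tool_rot': array([ 0.216,  0.976, -0.001, -0.   ]), 'ft_force': array([-0.166, -0.428, -0.322]), 'ft_torque': array([-0.053, -0.022, -0.022]), 'grasp_force': np.float64(0.0), 'grip_width': np.float64(0.085)}
```

View pics/side0.png

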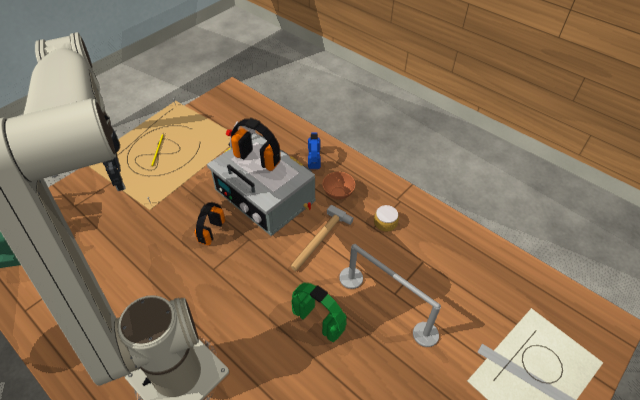

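View pics/top0.png

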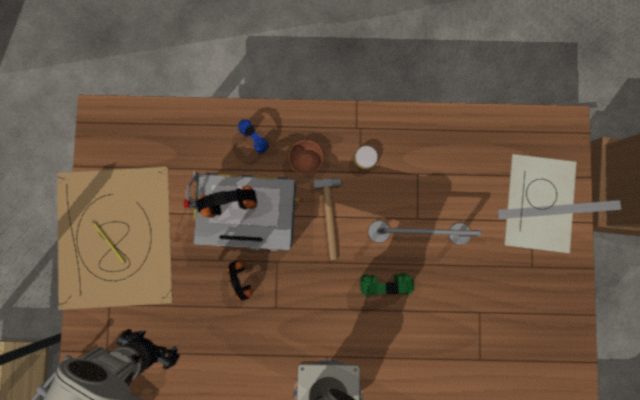

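The side view shows the orange ear defenders on the lid (band top about (258,122)), the red clip near (229,132), the handle near (241,178) and the rail from (352,247) to (437,304). In the top view the lid spans about (195–295, 176–250), the handle is at (240,238), the band at (226,199), and the rail runs from (380,232) to about (460,233).

```bash
cat > h.py <<'E'
import cv2,numpy as np
from workcell import bot
def ray(info,u,v):
    f=200/np.tan(np.radians(info["vertical_fov"])/2);P=info["pose"]
    d=P[:3,:3]@np.array([(u-info["cx"])/f,-(v-info["cy"])/f,-1]);return P[:3,3],d/np.linalg.norm(d)
def onz(info,u,v,z):
    o,d=ray(info,u,v);return o+d*(z-o[2])/d[2]
def px(info,p):
    f=200/np.tan(np.radians(info["vertical_fov"])/2);P=info["pose"]
    c=P[:3,:3].T@(np.array(p)-P[:3,3]);return np.array([info["cx"]+f*c[0]/-c[2],info["cy"]-f*c[1]/-c[2]])
def tri(r1,r2):
    (a,d),(b,e)=r1,r2
    s=np.linalg.lstsq(np.c_[d,-e],b-a,rcond=None)[0];p,q=a+s[0]*d,b+s[1]*e
    return (p+q)/2,np.linalg.norm(p-q)
E
python3 - <<'E'
from h import *
im=cv2.imread("pics/top0.png");c=cv2.resize(im[165:305,175:335],None,fx=5,fy=5,interpolation=cv2.INTER_CUBIC)[:590];cv2.imwrite("pics/tc.png",c[:590])
s=cv2.imread("pics/side0.png");cv2.imwrite("pics/sc.png",cv2.resize(s[105:235,195:330],None,fx=4.5,fy=4.5,interpolation=cv2.INTER_CUBIC))
for n,img in(("top",im),("side",s)):
    hsv=cv2.cvtColor(img,cv2.COLOR_BGR2HSV)
    for nm,lo,hi in(("red",(0,190,90),(4,255,255)),("or",(8,215,110),(16,255,255)),("yel",(23,150,120),(33,255,255))):
        m=cv2.inRange(hsv,lo,hi);k,l,st,ce=cv2.connectedComponentsWithStats(m)
        print(n,nm,[(np.round(ce[i],1).tolist(),int(st[i,4])) for i in range(1,k) if st[i,4]>5][:12])
E
```

```text
top red [([185.9, 203.2], 24)]
top or []
top yel [([108.2, 241.8], 77)]
side red [([228.4, 132.2], 27), ([309.1, 205.4], 15)]
side or [([236.8, 141.3], 193), ([268.6, 157.6], 185), ([218.5, 212.3], 81), ([206.6, 236.6], 86)]
side yel [([156.7, 150.3], 81)]
```

View pics/tc.png

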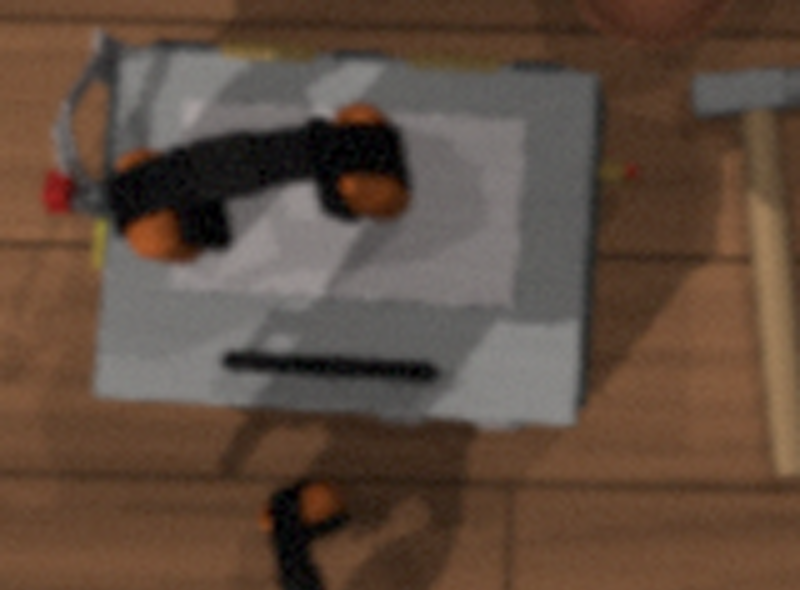

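View pics/sc.png

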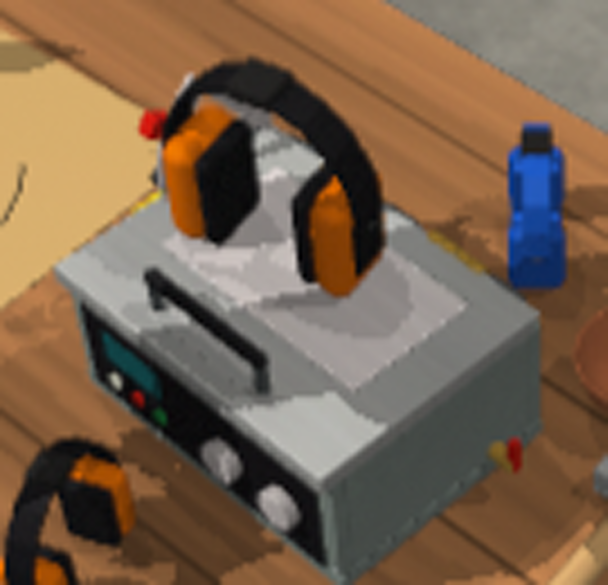

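The top crop shows the handle ends at about (228,360) and (435,372), the lid corners at (115,45), (600,75), (578,425) and (95,395), and the clip at (58,192). The side crop shows the band pad at about (260,85).

```bash
python3 - <<'E'
from h import *
T,S=bot.camera_info("top"),bot.camera_info("side")
t=lambda a,b:(175+(a+.5)/5-.5,165+(b+.5)/5-.5)
s=lambda a,b:(195+(a+.5)/4.5-.5,105+(b+.5)/4.5-.5)
np.set_printoptions(precision=4,suppress=True)
L=np.array([onz(T,*t(*c),.142) for c in((115,45),(600,75),(578,425),(95,395))]);print("lid",L,L.mean(0), [np.linalg.norm(L[i]-L[i-1]) for i in range(4)])
for i in(0,1):
    d=L[i*2]-L[i*2+1];print("edge yaw",np.arctan2(-d[0]*(1-2*i),d[1]*(1-2*i)))
a,b=onz(T,*t(228,360),.172),onz(T,*t(435,372),.172);d=a-b
yaw=np.arctan2(-d[0],d[1]);print("handle",a,b,(a+b)/2,np.linalg.norm(d),"yaw",yaw)
print("handle side",[tri(ray(T,*p),ray(S,*q)) for p,q in((t(232,360),s(155,275)),(t(430,372),s(262,372)))])
print("band z plane side",onz(S,*s(260,82),.299))
print("band top plane",[onz(T,*t(*p),.299) for p in((262,157),)])
print("band px in top of side est",px(T,onz(S,*s(260,82),.299)))
print("clip",tri(ray(T,185.9,203.2),ray(S,228.4,132.2)))
# rail
im=cv2.imread("pics/top0.png");g=im[222:246,370:495];hsv=cv2.cvtColor(g,cv2.COLOR_BGR2HSV)
m=cv2.inRange(hsv,(0,0,90),(179,60,255));k,l,st,ce=cv2.connectedComponentsWithStats(m);print(st[1:],ce[1:])
for u in range(392,478,12):
    c=m[:,u-370].nonzero()[0];print(u,c+222)
print("bases",onz(T,379,232,.005),onz(T,460,233,.005))
print("ends",onz(T,388,231,.165),onz(T,480,233.,.165), onz(S,352,247,.165),onz(S,437,303,.165))
E
```

```text
lid [[0.6695 0.3991 0.142 ]
 [0.6579 0.1143 0.142 ]
 [0.4536 0.1219 0.142 ]
 [0.4649 0.4017 0.142 ]] [0.5615 0.2592 0.142 ] [np.float64(0.2045863446941522), np.float64(0.28503100129007836), np.float64(0.20446274083420105), np.float64(0.28010219948924553)]
edge yaw -0.04065919846418564
edge yaw -0.04049239524171744
handle [0.4866 0.3191 0.172 ] [0.4824 0.2018 0.172 ] [0.4845 0.2604 0.172 ] 0.1173140392044058 yaw -0.03643537193670651
handle side [(array([0.4881, 0.3146, 0.1756]), np.float64(0.003980160047997101)), (array([0.4833, 0.2049, 0.1626]), np.float64(0.002715692956753944))]
band z plane side [0.5839 0.292  0.299 ]
band top plane [array([0.5898, 0.278 , 0.299 ])]
band px in top of side est [221.4574 198.1718]
clip (array([0.5782, 0.4135, 0.1927]), np.float64(0.001501054064928634))
[[  0   0  20  20 272]
 [ 58   1  53  22 492]
 [ 20   6   2   3   3]
 [ 24   6   1   1   1]
 [ 19   8   1   1   1]
 [ 23   8   2   1   2]
 [ 28   8   1   1   1]
 [ 30   8   1   1   1]
 [ 35   8   2   1   2]
 [ 38   8   2   1   2]
 [ 41   8   1   1   1]
 [ 43   8   1   1   1]
 [ 48   8   1   1   1]] [[ 7.9706  9.625 ]
 [88.1931 11.0305]
 [20.6667  7.    ]
 [24.      6.    ]
 [19.      8.    ]
 [23.5     8.    ]
 [28.      8.    ]
 [30.      8.    ]
 [35.5     8.    ]
 [38.5     8.    ]
 [41.      8.    ]
 [43.      8.    ]
 [48.      8.    ]]
392 []
404 []
416 []
428 [231]
440 [230 231 232 233]
452 [226 227 228 229 230 231 232 233 234 235 236 237 238 239 240 241]
464 [224 225 226 227 229 230 231 232 233 234 235 236 237 238 239 240 241 242
 243]
476 [231 232 233 234 235]
bases [ 0.513  -0.1552  0.005 ] [ 0.5153 -0.4163  0.005 ]
ends [ 0.5128 -0.1567  0.165 ] [ 0.5127 -0.419   0.165 ] [ 0.5126 -0.152   0.165 ] [ 0.5226 -0.412   0.165 ]
```

Emit:
step_arm(
  targets="1 0.1 0 0.12 0 0 -0.2;1 0.15 0 0.24 0 0 -0.3;1 0.2 -0.03 0.34 0 0 -0.45;1 0.27 -0.07 0.36 0 0 -0.6;1 0.34 -0.11 0.36 0 0 -0.7;1 0.41 -0.15 0.36 0 0 -0.8;1 0.48 -0.2 0.36 0 0 -0.9;1 0.55 -0.24 0.36 0 0 -1;1 0.62 -0.28 0.36 0 0 -1;1 0.69 -0.32 0.36 0 0 -1",
)

```text
clock: 0.93
eef_pos: [0.5168, 0.3155, 0.4103]
tool_rot: [0.573, 0.819, 0.0, -0.0]
ft_force: [-0.6, 0.6, 0.2]
grip_width: 0.0853
grasp_force: 0.0
```

Emit:
step_arm(
  targets="1 0.02 -0.01 0 0 0 -0.1;1 0.02 -0.01 0 0 0 -0.2;1 0.02 -0.01 0 0 0 -0.2;1 0.02 -0.01 0 0 0 -0.2",
)

```text
clock: 1.27
eef_pos: [0.5255, 0.3116, 0.4093]
tool_rot: [0.635, 0.772, -0.001, -0.0]
ft_force: [0.2, 0.2, 0.3]
grip_width: 0.0857
grasp_force: 0.0
```

```bash
python3 - <<'E'
from h import *
np.set_printoptions(precision=4,suppress=True)
o=bot.get_obs();W=bot.camera_info("wrist");im=bot.camera("wrist")
np.save("w1.npy",W["pose"]);cv2.imwrite("pics/w1.png",im[:,:,::-1]);print(W,o["eef_pos"],o["tool_rot"],o["joint_pos"])
print("pred band px",px(W,[.587,.285,.299]))
E
```

```text
{'vertical_fov': 71.68018737777474, 'cx': 317.52400435509355, 'cy': 201.27450843009063, 'pose': array([[ 0.9811, -0.1851, -0.056 ,  0.5115],
       [ 0.1934,  0.9382,  0.287 ,  0.3839],
       [-0.0006, -0.2925,  0.9563,  0.5524],
       [ 0.    ,  0.    ,  0.    ,  1.    ]])} [0.5255 0.3116 0.4093] [ 0.6353  0.7723 -0.0007 -0.0003] [0.5352 0.529  0.8953 1.9386 0.0002 1.912 ]
pred band px [373.052  234.1366]
```

View pics/w1.png

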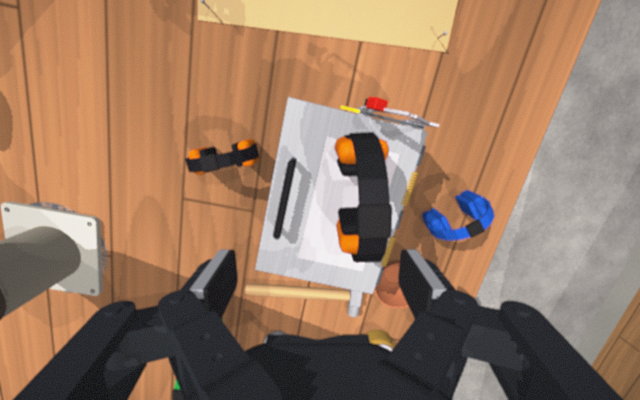

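The wrist view shows the band arching from (365,135) to (372,260), with its wider pad around (374,220). The handle runs from (292,160) to (278,236), and the clip is at (376,103). I'll zoom on the pad.

```bash
python3 - <<'E'
import cv2,numpy as np
im=cv2.imread("pics/w1.png")[90:275,250:450]
im=cv2.resize(im,None,fx=3.2,fy=3.2,interpolation=cv2.INTER_CUBIC)
im=(255*(im/255.)**.5).astype(np.uint8);cv2.imwrite("pics/w1c.png",im)
E
```

```text
(no output)
```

View pics/w1c.png

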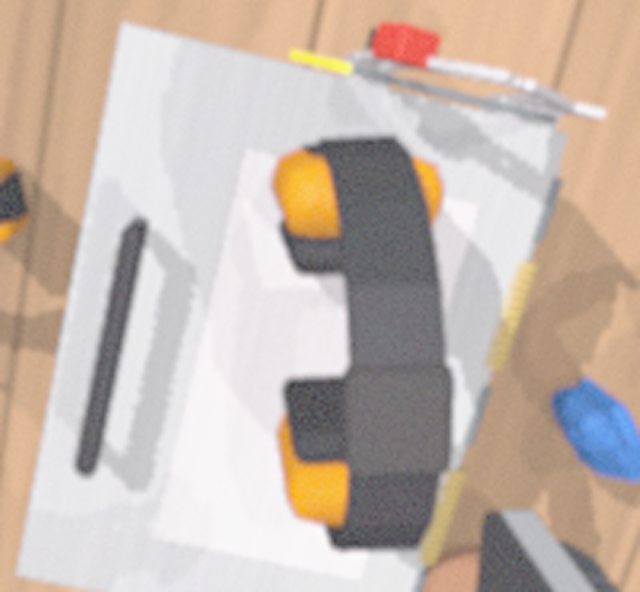

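The pad is the wider square with crop corners (348,375), (448,367), (447,470) and (350,475). The handle ends are at (135,225) and (87,468), and the clip at (405,43).

```bash
python3 - <<'E'
from h import *
np.set_printoptions(precision=4,suppress=True)
W=bot.camera_info("wrist");W["pose"]=np.load("w1.npy");T,S=bot.camera_info("top"),bot.camera_info("side")
w=lambda a,b:(250+(a+.5)/3.2-.5,90+(b+.5)/3.2-.5)
P=[onz(W,*w(*c),.299) for c in((348,375),(448,367),(447,470),(350,475))]
print(np.array(P),np.mean(P,0))
for i,j in((0,1),(3,2)): d=P[j]-P[i];print("x yaw",np.arctan2(d[1],d[0]),np.linalg.norm(d))
for i,j in((3,0),(2,1)): d=P[j]-P[i];print("y yaw",np.arctan2(-d[0],d[1]),np.linalg.norm(d))
s=(195+260.5/4.5-.5,105+82.5/4.5-.5)
print("tri pad",tri(ray(W,*w(399,421)),ray(S,*s)))
a,b=onz(W,*w(135,225),.172),onz(W,*w(87,468),.172);print("handle",a,b,(a+b)/2,np.linalg.norm(a-b),np.arctan2(-(a-b)[0],(a-b)[1]))
for n,I,q in(("T",T,(185.9,203.2)),("S",S,(228.4,132.2))):print("clip",n,tri(ray(W,*w(405,43)),ray(I,*q)))
a,b=onz(W,*w(335,140),.20),onz(W,*w(333,545),.20);c,d=onz(W,*w(397,140),.20),onz(W,*w(430,545),.2)
print("band ends yaw",[np.arctan2(-(p-q)[0],(p-q)[1]) for p,q in((a,b),(c,d))])
E
```

```text
[[0.566  0.3099 0.299 ]
 [0.5949 0.3182 0.299 ]
 [0.6036 0.2856 0.299 ]
 [0.5744 0.2781 0.299 ]] [0.5847 0.298  0.299 ]
x yaw 0.27906711336934514 0.030000984555446832
x yaw 0.25112351040545544 0.030153035288113247
y yaw 0.25669599224663653 0.03286347177821756
y yaw 0.26141635024075155 0.03370297330942812
tri pad (array([0.5869, 0.2966, 0.2939]), np.float64(0.0012829077645463512))
handle [0.4876 0.3211 0.172 ] [0.4846 0.2048 0.172 ] [0.4861 0.263  0.172 ] 0.11628876732342024 -0.026380558804369434
clip T (array([0.5775, 0.4127, 0.1977]), np.float64(0.0006502514480712233))
clip S (array([0.5789, 0.4133, 0.1924]), np.float64(6.277451835263624e-05))
band ends yaw [np.float64(0.22839035502364363), np.float64(0.33672506461372037)]
```

Emit:
step_arm(
  targets="1 0.07 -0.015 0 0 0 0.085;1 0.121 -0.028 0 0 0 0.085;1 0.121 -0.028 -0.06 0 0 0.085;1 0.121 -0.028 -0.12 0 0 0.085;1 0.121 -0.028 -0.18 0 0 0.085;1 0.121 -0.028 -0.22 0 0 0.085;1 0.121 -0.028 -0.25 0 0 0.085;1 0.121 -0.028 -0.25 0 0 0.085",
)

```text
clock: 1.98
eef_pos: [0.5833, 0.2978, 0.2808]
tool_rot: [0.609, 0.794, -0.004, -0.002]
ft_force: [-0.6, -0.2, -1.0]
grip_width: 0.0856
grasp_force: 0.0
```

Emit:
step_arm(
  targets="0 0 0 0 0 0 0;-0.4 0 0 0 0 0 0;-1 0 0 0 0 0 0;-1 0 0 0 0 0 0;-1 0 0 0 0 0 0;-1 0 0 0 0 0 0;-1 0 0 0 0 0 0;-1 0 0 0 0 0 0;-1 0 0 0 0 0 0;-1 0 0 0 0 0 0",
)

```text
clock: 2.82
eef_pos: [0.5862, 0.2983, 0.2872]
tool_rot: [0.61, 0.793, 0.002, 0.001]
ft_force: [-1.6, -0.1, 6.4]
grip_width: 0.0323
grasp_force: 60.3
```

```bash
python3 - <<'E'
from h import *
s=bot.camera("side")[:,:,::-1]
cv2.imwrite("pics/s2.png",cv2.resize(s[80:230,180:330],None,fx=4,fy=4,interpolation=cv2.INTER_CUBIC))
E
```

```text
(no output)
```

View pics/s2.png

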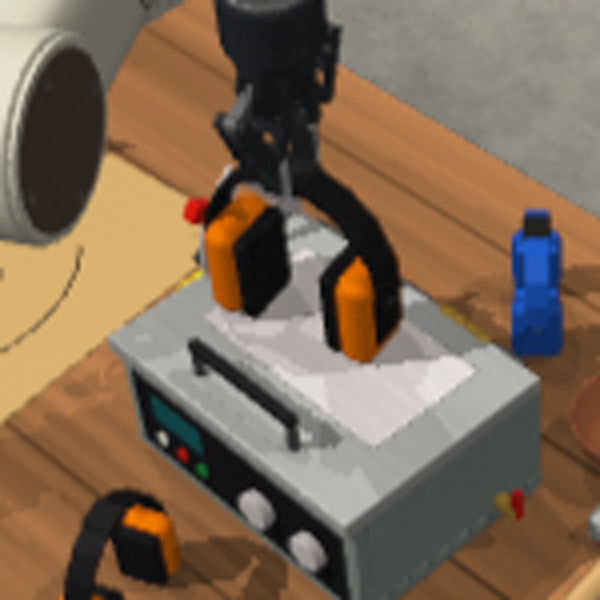

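The pad is held (32 mm opening, 60 N) with the ear defenders still upright. Next is the lift.

Emit:
step_arm(
  targets="-1 0 0 0.02 0 0 0;-1 0 0 0.04 0 0 0;-1 0 0 0.08 0 0 0;-1 0 0 0.12 0 0 0;-1 0 0 0.16 0 0 0;-1 0 0 0.20 0 0 0;-1 0 0 0.23 0 0 0;-1 0 0 0.24 0 0 0;-1 0 0 0.24 0 0 0;-1 0 0 0.24 0 0 0",
)

```text
clock: 3.7
eef_pos: [0.5863, 0.2979, 0.4044]
tool_rot: [0.61, 0.793, -0.0, -0.0]
ft_force: [0.4, 0.9, -1.8]
grip_width: 0.0322
grasp_force: 59.9
```

Emit:
step_arm(
  targets="-1 0 -0.03 0 0 0 -0.06;-1 -0.01 -0.08 0 0 0 -0.16;-1 -0.02 -0.14 0 0 0 -0.27;-1 -0.03 -0.2 0 0 0 -0.38;-1 -0.035 -0.26 0 0 0 -0.49;-1 -0.04 -0.32 0 0 0 -0.6;-1 -0.05 -0.38 0 0 0 -0.7;-1 -0.06 -0.44 0 0 0 -0.8;-1 -0.065 -0.50 0 0 0 -0.9;-1 -0.07 -0.56 0 0 0 -1",
)

```text
clock: 4.53
eef_pos: [0.5496, 0.0163, 0.4039]
tool_rot: [0.868, 0.497, -0.001, -0.0]
ft_force: [0.5, 0.7, -2.1]
grip_width: 0.0321
grasp_force: 60.1
```

Emit:
step_arm(
  targets="-1 -0.01 -0.06 0 0 0 -0.11;-1 -0.02 -0.12 0 0 0 -0.22;-1 -0.025 -0.18 0 0 0 -0.33;-1 -0.03 -0.24 0 0 0 -0.44;-1 -0.04 -0.3 0 0 0 -0.55;-1 -0.05 -0.36 0 0 0 -0.66;-1 -0.055 -0.40 0 0 0 -0.76;-1 -0.06 -0.43 0 0 0 -0.86;-1 -0.06 -0.44 0 0 0 -0.95;-1 -0.06 -0.44 0 0 0 -1",
)

```text
clock: 5.37
eef_pos: [0.5198, -0.2039, 0.4033]
tool_rot: [0.992, 0.126, -0.001, -0.0]
ft_force: [-0.5, 0.1, -2.0]
grip_width: 0.0317
grasp_force: 60.1
```

Emit:
step_arm(
  targets="-1 -0.01 -0.05 0 0 0 -0.15;-1 -0.01 -0.1 0 0 0 -0.305;-1 -0.01 -0.14 0 0 0 -0.305;-1 -0.01 -0.16 0 0 0 -0.305;-1 -0.01 -0.16 0 0 0 -0.305;-1 -0.01 -0.16 0 0 0 -0.305",
)

```text
clock: 5.87
eef_pos: [0.5156, -0.2819, 0.4041]
tool_rot: [1.0, 0.01, -0.001, -0.001]
ft_force: [-0.5, 1.2, -2.6]
grip_width: 0.0321
grasp_force: 60.3
```

```bash
python3 - <<'E'
from h import *
W=bot.camera_info("wrist");w=bot.camera("wrist")[:,:,::-1];s=bot.camera("side")[:,:,::-1]
np.save("w2.npy",W["pose"]);o=bot.get_obs();print(o["eef_pos"],o["tool_rot"],W["pose"].round(3))
cv2.imwrite("pics/w2.png",w);cv2.imwrite("pics/s3.png",s)
c=np.vstack([w[:, :],np.hstack([s[120:370,230:630],np.zeros((250,240,3),np.uint8)])])
cv2.imwrite("pics/c3.png",cv2.resize(c,None,fx=.92,fy=.92))
E
```

```text
[ 0.51587674 -0.28105715  0.40492781] [ 9.99945251e-01  1.04528349e-02 -1.86198060e-04 -4.44802094e-04] [[ 0.02   0.956  0.291  0.59 ]
 [-1.     0.019  0.005 -0.281]
 [-0.001 -0.291  0.957  0.547]
 [ 0.     0.     0.     1.   ]]
```

View pics/c3.png

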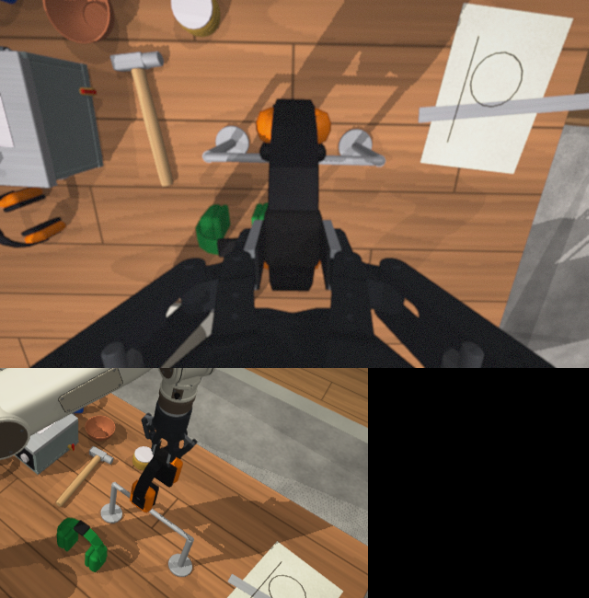

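The wrist view shows the ear defenders held square over the bar, one cup each side. The bar runs from about (223,169) to (414,174) in full-frame pixels, and the side view agrees.

```bash
python3 - <<'E'
from h import *
np.set_printoptions(precision=4,suppress=True)
W=bot.camera_info("wrist");W["pose"]=np.load("w2.npy")
im=cv2.imread("pics/w2.png");m=cv2.inRange(cv2.cvtColor(im,cv2.COLOR_BGR2HSV),(0,0,80),(179,70,255))
pts=[]
for u in list(range(228,272,4))+list(range(364,410,4)):
    c=m[160:186,u].nonzero()[0]+160
    if len(c):pts.append((u,c.max(),len(c)))
print(pts)
for u,v in((224,167.5),(262,169.5),(360,172.5),(414,173.5)):print(onz(W,u,v,.165))
im=cv2.imread("pics/top0.png")
T=bot.camera_info("top")
E
```

```text
[(228, np.int64(176), 14), (232, np.int64(175), 15), (236, np.int64(175), 16), (240, np.int64(175), 16), (244, np.int64(175), 15), (248, np.int64(175), 15), (252, np.int64(175), 16), (256, np.int64(175), 16), (260, np.int64(175), 16), (264, np.int64(175), 16), (268, np.int64(175), 15), (364, np.int64(178), 10), (368, np.int64(178), 15), (372, np.int64(178), 19), (376, np.int64(178), 19), (380, np.int64(179), 20), (384, np.int64(179), 20), (388, np.int64(179), 20), (392, np.int64(179), 18), (396, np.int64(179), 20), (400, np.int64(179), 20), (404, np.int64(179), 16), (408, np.int64(179), 14)]
[ 0.5202 -0.1524  0.165 ]
[ 0.5185 -0.2051  0.165 ]
[ 0.5169 -0.342   0.165 ]
[ 0.517  -0.4176  0.165 ]
```

Emit:
step_arm(
  targets="-1 0.003 -0.006 -0.04 0 0 0;-1 0.003 -0.006 -0.09 0 0 0;-1 0.003 -0.006 -0.14 0 0 0;-1 0.003 -0.006 -0.19 0 0 0;-1 0.003 -0.006 -0.24 0 0 0;-1 0.003 -0.006 -0.29 0 0 0;-1 0.003 -0.006 -0.34 0 0 0;-1 0.003 -0.006 -0.38 0 0 0;-1 0.003 -0.006 -0.41 0 0 0;-1 0.003 -0.006 -0.42 0 0 0",
)

```text
clock: 6.8
eef_pos: [0.516, -0.2829, 0.1923]
tool_rot: [1.0, 0.011, -0.002, -0.001]
ft_force: [-1.2, 0.8, -2.8]
grip_width: 0.0323
grasp_force: 60.2
```

Emit:
step_arm(
  targets="-1 0 0 -0.004 0 0 0;-1 0 0 -0.008 0 0 0;-1 0 0 -0.012 0 0 0;-1 0 0 -0.016 0 0 0;-1 0 0 -0.02 0 0 0;-1 0 0 -0.024 0 0 0;-1 0 0 -0.024 0 0 0",
)

```text
clock: 7.38
eef_pos: [0.5173, -0.2852, 0.1829]
tool_rot: [1.0, 0.01, -0.0, -0.0]
ft_force: [-0.6, 0.1, -3.0]
grip_width: 0.0323
grasp_force: 60.3
```

Emit:
step_arm(
  targets="-1 0 0 -0.004 0 0 0;-1 0 0 -0.008 0 0 0;-1 0 0 -0.012 0 0 0;-1 0 0 -0.012 0 0 0;-1 0 0 -0.012 0 0 0",
)

```text
clock: 7.8
eef_pos: [0.5172, -0.2851, 0.1768]
tool_rot: [1.0, 0.01, -0.0, -0.0]
ft_force: [-0.5, -0.1, -2.3]
grip_width: 0.0323
grasp_force: 60.3
```

Emit:
step_arm(
  targets="-1 0 0 -0.003 0 0 0;-1 0 0 -0.006 0 0 0;-1 0 0 -0.006 0 0 0;-1 0 0 -0.006 0 0 0",
)

```text
clock: 8.13
eef_pos: [0.5176, -0.2853, 0.1746]
tool_rot: [1.0, 0.01, 0.0, 0.0]
ft_force: [-0.5, 0.9, 0.4]
grip_width: 0.0319
grasp_force: 60.6
```

Emit:
step_arm(
  targets="-1 0 0 -0.002 0 0 0;-1 0 0 -0.002 0 0 0;-0.1 0 0 -0.002 0 0 0;0.1 0 0 -0.002 0 0 0;0.3 0 0 -0.002 0 0 0;0.5 0 0 -0.002 0 0 0;0.6 0 0 -0.002 0 0 0;0.6 0 0 -0.002 0 0 0;0.6 0 0 -0.002 0 0 0",
)

```text
clock: 8.88
eef_pos: [0.5173, -0.2852, 0.1729]
tool_rot: [1.0, 0.01, -0.0, -0.0]
ft_force: [0.1, 0.3, -0.1]
grip_width: 0.0684
grasp_force: 0.0
```

```bash
python3 - <<'E'
from h import *
o=bot.get_obs();print(o["eef_pos"],o["grip_width"],o["ft_force"])
s=bot.camera("side")[:,:,::-1]
cv2.imwrite("pics/s4.png",cv2.resize(s[190:370,300:480],None,fx=3.2,fy=3.2,interpolation=cv2.INTER_CUBIC))
E
```

```text
[ 0.51734352 -0.28517048  0.17292413] 0.0683541682072221 [ 0.11415402  0.2579916  -0.14850863]
```

View pics/s4.png

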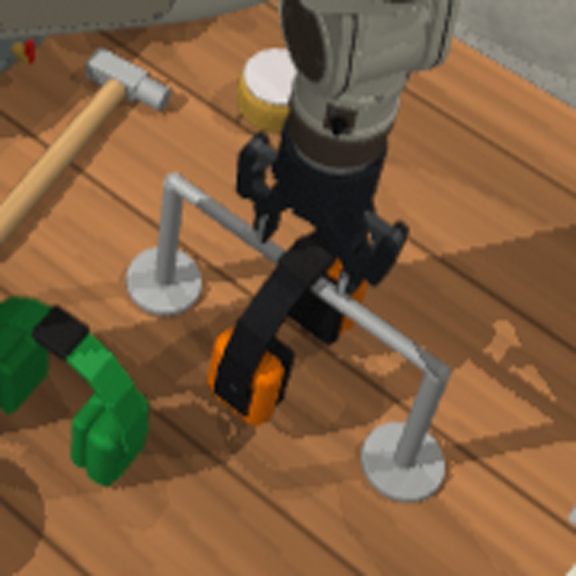

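The ear defenders hang across the bar with the fingers clear on both sides. I'll retreat straight up.

Emit:
step_arm(
  targets="0.6 0 0 0.01 0 0 0;0.6 0 0 0.03 0 0 0;0.6 0 0 0.07 0 0 0;0.6 0 0 0.12 0 0 0;0.6 0 0 0.18 0 0 0;0.6 0 0 0.24 0 0 0;0.6 0 0 0.3 0 0 0;0.6 0 0 0.36 0 0 0;0.6 0 0 0.36 0 0 0",
)

```text
clock: 9.68
eef_pos: [0.5189, -0.2861, 0.3615]
tool_rot: [1.0, 0.01, 0.006, 0.003]
ft_force: [-1.6, 0.4, 1.0]
grip_width: 0.0682
grasp_force: 0.0
```

```bash
python3 - <<'E'
from h import *
np.set_printoptions(precision=4,suppress=True)
o=bot.get_obs();print(o["eef_pos"],o["tool_rot"],o["joint_pos"])
W=bot.camera_info("wrist");w=bot.camera("wrist")[:,:,::-1];s=bot.camera("side")[:,:,::-1]
np.save("w3.npy",W["pose"]);cv2.imwrite("pics/w3.png",w)
c=np.hstack([cv2.resize(w[80:360,150:490],None,fx=1.18,fy=1.18),cv2.resize(s[200:350,320:470],(330,330))])
cv2.imwrite("pics/c4.png",c)
E
```

```text
[ 0.5189 -0.2861  0.3615] [0.9999 0.0099 0.0058 0.0033] [-0.5038  0.4244  0.5997  1.7328  0.      2.618 ]
```

View pics/c4.png

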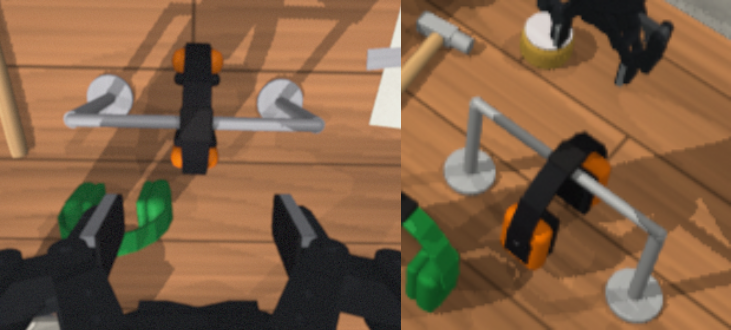

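The ear defenders hang level across the bar, square to it, one cup on each side and untouched. Next is the lid handle.

Emit:
step_arm(
  targets="0.3 0 0.04 0 0 0 0.1;0.2 0 0.1 0 0 0 0.22;0 0 0.16 0 0 0 0.34;0 0 0.22 0 0 0 0.46;0 0 0.28 0 0 0 0.58;0 0 0.34 0 0 0 0.7;0 0 0.4 0 0 0 0.8;0 -0.01 0.46 0 0 0 0.9;0 -0.02 0.52 0 0 0 1;0 -0.03 0.58 0 0 0 1",
)

```text
clock: 10.62
eef_pos: [0.5012, 0.0062, 0.3517]
tool_rot: [0.92, 0.393, -0.001, -0.001]
ft_force: [0.9, -0.6, 0.3]
grip_width: 0.0426
grasp_force: 0.0
```

Emit:
step_arm(
  targets="0 -0.01 0.06 0 0 0 0.1;0 -0.02 0.12 0 0 0 0.2;0 -0.03 0.18 0 0 0 0.32;0 -0.03 0.24 0 0 0 0.44;0 -0.04 0.3 0 0 0 0.56;0 -0.04 0.36 0 0 0 0.68;0 -0.04 0.42 0 0 0 0.8;0 -0.04 0.46 0 0 0 0.9;0 -0.04 0.5 0 0 0 0.93;0 -0.04 0.5 0 0 0 0.93",
)

```text
clock: 11.45
eef_pos: [0.4814, 0.2579, 0.3509]
tool_rot: [0.718, 0.696, -0.001, -0.001]
ft_force: [-1.0, -1.7, 0.3]
grip_width: 0.0426
grasp_force: 0.0
```

```bash
cat > clip.py <<'E'
from h import *
np.set_printoptions(precision=4,suppress=True)
o=bot.get_obs();W=bot.camera_info("wrist");w=bot.camera("wrist")[:,:,::-1]
T,S=bot.camera_info("top"),bot.camera_info("side")
print(o["eef_pos"],o["tool_rot"],o["ft_force"],o["grip_width"])
h=cv2.cvtColor(w,cv2.COLOR_BGR2HSV)
def blobs(lo,hi,mn):
    m=cv2.inRange(h,lo,hi);k,l,st,ce=cv2.connectedComponentsWithStats(m);return [(ce[i],st[i]) for i in range(1,k) if st[i,4]>mn]
for nm,lo,hi in(("red",(0,180,90),(4,255,255)),("yel",(24,150,120),(33,255,255))):
    for c,s in blobs(lo,hi,20):
        print(nm,c,s)
        if nm=="red":
            for q,I in(((185.9,203.2),T),((228.4,132.2),S)):
                p,e=tri(ray(W,*c),ray(I,*q));print("  ",p,e)
cv2.imwrite("pics/wl.png",w);np.save("wl.npy",W["pose"])
# dark long blob = handle
for c,s in blobs((0,0,0),(179,255,60),150):
    if 60<c[0]<600 and s[4]<6000:print("dark",c,s)
print("pred handle px",px(W,[.4866,.317,.172]),px(W,[.483,.206,.172]))
E
python3 clip.py
```

```text
[0.4814 0.2579 0.3509] [ 0.7178  0.6963 -0.0014 -0.0011] [-1.0485 -1.67    0.2996] 0.04259205979741078
red [414.9409  23.9291] [402  14  28  21 423]
   [0.5772 0.4121 0.1975] 0.000950353790980057
   [0.5786 0.4129 0.1928] 7.049729505864088e-05
yel [376.6238  49.5149] [364  48  26   4 101]
dark [321.1714 174.8596] [317 127   9  99 741]
dark [237.2078 152.2861] [ 199  130   79   44 1328]
dark [554.893 165.602] [543 155  24  22 299]
pred handle px [320.6947 129.9543] [320.162 222.03 ]
```

Emit:
step_arm(
  targets="0 0.008 0.01 -0.05 0 0 0;0 0.008 0.01 -0.1 0 0 0;0 0.008 0.01 -0.16 0 0 0;0 0.008 0.01 -0.22 0 0 0;0 0.008 0.01 -0.28 0 0 0;0 0.008 0.01 -0.32 0 0 0;0 0.008 0.01 -0.36 0 0 0;0 0.008 0.01 -0.388 0 0 0;0 0.008 0.01 -0.388 0 0 0;0 0.008 0.01 -0.388 0 0 0",
)

```text
clock: 12.33
eef_pos: [0.4855, 0.2583, 0.1581]
tool_rot: [0.72, 0.694, -0.002, -0.0]
ft_force: [0.0, -0.7, 0.3]
grip_width: 0.043
grasp_force: 0.0
```

Emit:
step_arm(
  targets="-0.3 0 0 0 0 0 0;-0.6 0 0 0 0 0 0;-1 0 0 0 0 0 0;-1 0 0 0 0 0 0;-1 0 0 0 0 0 0;-1 0 0 0 0 0 0;-1 0 0 0 0 0 0;-1 0 0 0 0 0 0",
)

```text
clock: 13.0
eef_pos: [0.485, 0.26, 0.1605]
tool_rot: [0.719, 0.695, -0.0, -0.001]
ft_force: [-4.6, -0.3, 4.1]
grip_width: 0.0099
grasp_force: 58.5
```

Emit:
step_arm(
  targets="-1 0.004 0 0.018 0 0 0;-1 0.009 0 0.036 0 0 0;-1 0.015 0 0.053 0 0 0;-1 0.021 -0.001 0.07 0 0 0;-1 0.029 -0.001 0.087 0 0 0;-1 0.037 -0.001 0.103 0 0 0;-1 0.046 -0.002 0.119 0 0 0;-1 0.056 -0.002 0.135 0 0 0;-1 0.056 -0.002 0.135 0 0 0;-1 0.056 -0.002 0.135 0 0 0",
)

```text
clock: 13.83
eef_pos: [0.511, 0.2589, 0.2269]
tool_rot: [0.719, 0.695, -0.003, -0.003]
ft_force: [-11.2, 2.1, -3.1]
grip_width: 0.0093
grasp_force: 58.9
```

```bash
python3 clip.py; python3 - <<'E'
from workcell import bot
import h,cv2
for n in("top","side"): cv2.imwrite(f"pics/{n}5.png",bot.camera(n)[:,:,::-1])
E
```

```text
[0.511  0.2589 0.2269] [ 0.7191  0.6949 -0.0027 -0.0027] [-11.2131   2.0818  -3.1144] 0.009327915154359882
dark [180.0198 168.0218] [ 123  136  118   63 3031]
pred handle px [280.0267 141.1809] [285.5597 279.4679]
```

Emit:
step_arm(
  targets="-1 0.006 0 0.011 0 0 0;-1 0.014 -0.001 0.022 0 0 0;-1 0.022 -0.001 0.033 0 0 0;-1 0.031 -0.001 0.044 0 0 0;-1 0.031 -0.001 0.044 0 0 0;-1 0.031 -0.001 0.044 0 0 0;-1 0.031 -0.001 0.044 0 0 0",
)

```text
clock: 14.57
eef_pos: [0.5267, 0.2584, 0.2485]
tool_rot: [0.719, 0.695, -0.003, -0.003]
ft_force: [-10.0, 1.5, -2.6]
grip_width: 0.0095
grasp_force: 59.1
```

```bash
cat > pt.py <<'E'
from h import *
np.set_printoptions(precision=4,suppress=True)
o=bot.get_obs();print(o["clock"],o["eef_pos"],o["tool_rot"],o["ft_force"],o["grip_width"],o["joint_vel"])
for n,(x0,x1,y0,y1) in(("top",(165,230,165,230)),("side",(190,300,95,200)),("wrist",(0,640,0,400))):
    w=bot.camera(n)[:,:,::-1];cv2.imwrite(f"pics/{n}6.png",w);g=w[y0:y1,x0:x1];h=cv2.cvtColor(g,cv2.COLOR_BGR2HSV)
    for nm,lo,hi in(("red",(0,170,80),(5,255,255)),("yel",(23,120,90),(34,255,255))):
        k,l,st,ce=cv2.connectedComponentsWithStats(cv2.inRange(h,lo,hi))
        print(n,nm,[((ce[i]+[x0,y0]).round(1).tolist(),(st[i,:4]+[x0,y0,0,0]).tolist(),int(st[i,4])) for i in range(1,k) if st[i,4]>3][:8])
E
python3 pt.py
```

```text
14.5667 [0.5267 0.2584 0.2485] [ 0.7191  0.6949 -0.0027 -0.0025] [-10.0451   1.4858  -2.5731] 0.009479615495363816 [ 0.0016 -0.0007 -0.0034 -0.0029  0.0003 -0.0001]
top red []
top yel []
side red [([228.3, 131.2], [226, 130, 6, 4], 15), ([225.0, 193.0], [224, 192, 3, 3], 7)]
side yel []
wrist red []
wrist yel []
```

Emit:
step_arm(
  targets="-1 0.002 0 0.003 0 0 0;-1 0.002 0 0.003 0 0 0;-1 0.002 0 0.003 0 0 0;-1 0.002 0 0.003 0 0 0;-1 0.002 0 0.003 0 0 0;-1 0.002 0 0.003 0 0 0",
)

```text
clock: 15.22
eef_pos: [0.5277, 0.2584, 0.2497]
tool_rot: [0.719, 0.695, -0.003, -0.002]
ft_force: [-9.2, 1.2, -4.1]
grip_width: 0.0097
grasp_force: 59.0
```

```bash
python3 - <<'E'
from h import *
np.set_printoptions(precision=4,suppress=True)
S,T=bot.camera_info("side"),bot.camera_info("top")
o=bot.get_obs();p=o["eef_pos"];print(p,o["grasp_force"],o["joint_vel"])
up=.036+p[2]-.1605;print("theta z",np.arcsin(up/.18357)-.1974,"theta x",np.arccos((.18-(p[0]-.485))/.18357)-.1974)
H=np.array([.665,.256,.136]);X=np.array([.9993,-.037,0]);Y=np.array([.037,.9993,0])
W=bot.camera_info("wrist");W["pose"]=np.load("wl.npy")
for n,I,q in(("side",S,(228.4,132.2)),("top",T,(185.9,203.2)),("wrist",W,(414.94,23.93))):
    a,d=ray(I,*q);c=a+d*((.150-(a-H)@Y)/(d@Y))-H;f=-c@X;print(n,f,c[2],np.hypot(f,c[2]),np.arctan2(c[2],f))
s=bot.camera("side")[:,:,::-1];h=cv2.cvtColor(s,cv2.COLOR_BGR2HSV)
k,l,st,ce=cv2.connectedComponentsWithStats(cv2.inRange(h,(8,200,100),(16,255,255)))
print("orange",[(ce[i].round(1).tolist(),int(st[i,4])) for i in range(1,k) if st[i,4]>20])
print("pred cups",px(S,[.455,-.285,.08]),px(S,[.58,-.285,.08]))
E
```

```text
[0.5277 0.2584 0.2497] 58.96158993244171 [ 0.0001 -0.0002 -0.0001 -0.0001 -0.0011 -0.0011]
theta z 0.5534073023740343 theta x 0.5287437416536795
side 0.09443187936327044 0.06052671331607529 0.11216444563642093 0.5699913558844399
top 0.09421776351643625 0.07224298791147243 0.1187267293595518 0.6541453511631659
wrist 0.0685305366428806 -0.04777084334479237 0.08353734450192855 -0.6087593879747202
orange [([218.3, 212.3], 98), ([206.7, 236.7], 93), ([409.3, 275.6], 111), ([367.9, 300.8], 59), ([382.5, 311.2], 165)]
pred cups [375.702  306.7348] [403.0589 276.0518]
```

```bash
python3 -c "
from workcell import bot
print(bot.job_done())"
```

```text
the job is handed in; nothing more can be done
None
```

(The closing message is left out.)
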